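# Seat the empty cup on the balance, tare, add the check weight

## Task

Check the laboratory balance: set the empty metal cup on the pan so that its foot drops fully into the round recess, feeling for the recess as the pan sits a little off its usual place, and let go. Then press the tare key fully and hold it down for about a second, and only after that stand the steel check weight upright in the cup; tare only with the empty cup seated. Never put more than 20 N on the balance, and leave the flask, bottle and petri dish where they are.

Things in the scene. Friction and masses are not known exactly. Their poses are not given: they have to be found in the camera images.
- balance: White top-loading balance, 250 x 200 x 55 mm high, fixed on the worktop. Origin: centre of its underside; x to its back, y to its left, z up. Display and keys in front, round steel pan (124 mm across) behind. The pan sinks like a spring scale, 2.5 N per mm, to a hard stop 6 mm down (15 N); a seated cup sinks it about 0.6 mm.
- pan_nominal (a point): Where the recess's centre is when the pan is centred, at the height of the pan's raised flat land (73 mm; 100 mm across). The pan now stands up to 6 mm off this in balance x and in y: NOT measured, new each time, fixed during the work. Recess: round, 44 mm across, 6 mm deep, no chamfer; a foot sliding on the land drops in when over it.
- tare_key_top (a point): Centre of the top of the tare key: an oblong white key, 22 mm (balance x) by 34 mm (y), in a black bezel on the right of the front panel, its top 67 mm over the worktop and about 9 mm over the bezel. The small round key at the left is a fixed dummy.
- tare_key (a joint): Travel of the tare key in m: 0 up, 0.005 fully down on a hard stop. Spring return, 1.2 N per mm (6 N at the bottom). It counts as pressed beyond 0.003.
- cup_center (a point): Centre, half-way up, of the loose aluminium cup (about 0.14 kg), 60 mm outside diameter, 46 mm high: wall 3.5 mm, open top, straight sides from 10 mm up; below them a solid foot 40 mm across and 10 mm high. Inside floor 14 mm over the underside, bore 53 mm. z up; the point is 23 mm over its underside. Can be gripped across its outside.
- weight_center (a point): Centre, half-way up, of the loose steel check weight (about 0.2 kg), 66 mm high: body 28 mm in diameter up to 44 mm, a neck, then a knob 20 mm in diameter from 54 to 66 mm over its underside. z up; the point is 33 mm over its underside.
- flask_center (a point): Half-way up a plugged conical flask, 63 mm across, 137 mm high: bystander, leave alone.
- bottle_center (a point): Half-way up a small clear bottle with a screw cap, 57 mm across, 104 mm high: bystander, leave alone.
- petri_center (a point): Half-way up a closed petri dish, 92 mm across, 16 mm high: bystander, leave alone.
Not all that is in view belongs to the job. Of the things that look like the part that bears weight_center, the smaller one is meant. There is more than one size of the part that bears cup_center; the job needs the larger.

How it is judged:
By the outcome, as a careful person would: the job done as asked, in the order asked, and still so for the second after the job is handed in, with the robot touching nothing.
It also fails if it takes over 72 s, if anything falls off the work surface, if the arm or the gripper's body presses on something with over 40 N, if the wrist force passes 120 N, or if a joint passes its speed limit or range.

## Robot

A 6-joint arm with a two-finger parallel gripper is mounted at the origin on a cart in front of the work surface, level with it; the furniture and walls round the work are solid. World frame = base frame: x ahead of the robot, y to its left, z up, the work surface at z = 0. Lengths are in mm, angles in rad, forces in N, time in s.
With the tool pointing down it reaches from about 250 to 800 mm from the base axis. Payload 3.9 kg.
Tool frame: the origin (TCP) lies at the very end of the fingers, on their centre line; the grasp point (between the pads) lies behind it (env.grasp_offset is the z of the grasp point in the tool frame, in mm); z points along the fingers, y is the line along which they close (so a half turn about z gives the same grasp; the last joint's range is limited). The gripper opens to 85 mm and grips with 20 to 120 N. Pads are 22 mm wide; open, the fingers measure 114 mm over their backs; the gripper's body (76 mm by 85 mm) begins 54 mm behind the grasp point. The pads swing forward as they close: fully open they stand 13 mm farther back than shut.
Start: joints at [-1.207, 0.26, -0.138, 1.173, 0, 1.571], TCP at [186.805, -490.631, 198.304] pointing down, gripper open.
Joint ranges: [-2.78, 2.78], [-0.83, 1.72], [-1.28, 1.37], [-1.9, 2.12], [-1.57, 1.48], [-3.14, 3.14]. Speed limits (rad/s): [2.57, 2.57, 3.14, 3.14, 3.14, 3.14].

## Interface

Orientations are given as a unit quaternion [w, x, y, z].
In Python, from plant import env gives the robot as it stands.
- The arm moves only by the tool servo_tool, never from a script. Its arguments are lists of equal length, an entry for each row: "slide": the shift along the tool's x, y, z each as a share of 50 cm, from -1 to 1, a list of three; "twist": the turn, a rotation vector about the tool's x, y, z each as a share of 2 pi rad, from -1 to 1, a list of three; "fingers": the opening, from -1 (shut) to 1 (fully open). A call has 1 to 5 rows; each row is the pose to reach, as a shift and turn from the pose commanded when the call began, along the tool's axes at that moment, turning the shorter way round; what a row does not reach only later rows make up. A row lasts 1/8 s, in which the tool goes at most 62.5 mm and 10.7 degrees, less where a joint would pass 70% of its speed; a pose out of reach is approached as far as the arm can. A call with a number of a shift or a turn outside -1 to 1 is refused whole. A call with a gripper value outside its range is refused whole. The fingers move at their own pace and stop on an object; "grip_force" is the grip in N (left out, the last holds). Time passes only in rows, so rows that repeat a pose let the fingers close. It gives the time, the measured TCP pose, the force, the opening and the grip force at its end, in the units of the state.
- env.read_state(): the state, without advancing time (a new reading comes with each control period).
- env.capture(name): name is "scene" or "side" or "wrist"; returns (picture, depth): 384x512x3 uint8, red, green, blue; 384x512 float32, mm along the optical axis (not along the pixel's ray), 0 where there is no reading.
- env.get_calibration(name): a dict with "fovy" (degrees; the focal length in pixels is half the picture's height over the tangent of half this angle, whatever the lens; pixels are square), "cx", "cy" (the principal point, pixels), "R" (3x3) and "t" (3): a world point X has camera coordinates R X + t. Camera axes: x right, y down, z forward; pixel columns grow to the right and rows downward; lengths in mm; the calibration is good to about 2 mm. The wrist camera is an equidistant fisheye: a pixel r from the principal point sees the ray r / f radians off the axis. A picture is of the moment at which its call begins: read the wrist's pose just before it. get_calibration takes no time and is no camera call; for the wrist camera it gives the pose at the moment of the call.
- env.close_job(): hands the job in; it is judged then, once.
The state is a dict: "time_s": time; "joints": joint angles; "qvel": joint speeds; "effort": joint torques, N m; "position": TCP position; "orientation": TCP orientation; "force": force on the tool from outside, world axes, zero at the start; "moment": the same for the moment, N m; "grip_width": finger opening in mm; "grip_force": force on a finger pad.
Only numpy, scipy, OpenCV 4.12 (cv2) and the standard library are available. Lean on these libraries where they do the work, as an engineer would, in place of code of your own. Each camera call takes 0.05 s, during which the arm holds its last target. There are 200 camera calls.

## Working session

There is one attempt and no reset: what is moved stays moved. The work goes in short steps, Python scripts to look and compute and a tool call to move; the robot and the scene stay as the last step left them, time stands still between calls to the robot, and variables do not carry over. Pictures are saved under pics/ and viewed, at most 10 in all, crops included, and the job is handed in when it is done.

Besides the shell and the picture viewer there is one more tool, called after "Call:" as name(argument=value, ...) on one line, values as JSON. servo_tool: Moves the arm, as the interface text tells. Shift numbers are shares of 50 cm and turn numbers shares of 2 pi rad, none past 1 either way. Its arguments: {"type":"object","properties":{"slide":{"type":"array","items":{"type":"array","items":{"type":"number"}}},"twist":{"type":"array","items":{"type":"array","items":{"type":"number"}}},"fingers":{"type":"array","items":{"type":"number"}},"grip_force":{"type":"number"}},"required":["slide","twist","fingers"]}

```bash
mkdir -p pics; ls; cat > h.py <<'E'
import numpy as np,cv2
from plant import env
def world(name,d,c,u,v,z=None):
    f=192/np.tan(np.radians(c['fovy'])/2)
    x,y=(u-c['cx'])/f,(v-c['cy'])/f
    if name=='wrist':
        r=np.hypot(x,y); k=np.tan(r)/r if r>1e-9 else 1; x*=k;y*=k
    R=np.array(c['R']);t=np.array(c['t'])
    ray=R.T@np.array([x,y,1]); o=-R.T@t
    s=d[int(round(v)),int(round(u))] if z is None else (z-o[2])/ray[2]
    return o+s*ray
E
python3 - <<'E'
from h import *
s=env.read_state();print({k:np.round(v,3).tolist() for k,v in s.items()},env.grasp_offset)
for n in('scene','side','wrist'):
    c=env.get_calibration(n);p,d=env.capture(n);np.savez('pics/%s0.npz'%n,p=p,d=d,**c)
    cv2.imwrite('pics/%s0.png'%n,p[:,:,::-1]); print(n,c['fovy'],np.round(-np.array(c['R']).T@c['t']), np.round(np.array(c['R'])[2],2),(d==0).mean())
a=[cv2.imread('pics/%s0.png'%n) for n in('scene','side')]
cv2.imwrite('pics/both0.png',np.vstack(a)[:, :])
E
```

```text
pics
{'time_s': 0.0, 'joints': [-1.207, 0.261, -0.139, 1.173, 0.0, 1.571], 'qvel': [0.001, 0.0, 0.0, 0.0, -0.002, 0.001], 'effort': [-0.001, -40.568, 25.392, 0.018, -0.0, 0.0], 'position': [186.54, -489.927, 197.467], 'orientation': [-0.001, 0.984, 0.181, -0.0], 'force': [-0.072, 0.552, 0.784], 'moment': [0.003, 0.017, -0.004], 'grip_force': 0.0, 'grip_width': 85.401} -18.700000000000003
scene 52.90877316180475 [ 57. 754. 741.] [ 0.4  -0.71 -0.57] 0.0037689208984375
side 52.89307144653178 [ -186. -1138.   611.] [ 0.52  0.77 -0.38] 0.004419962565104167
wrist 65.70646984690485 [ 264. -461.  373.] [-0.3  -0.11 -0.95] 0.004140218098958333
```

View pics/scene0.png

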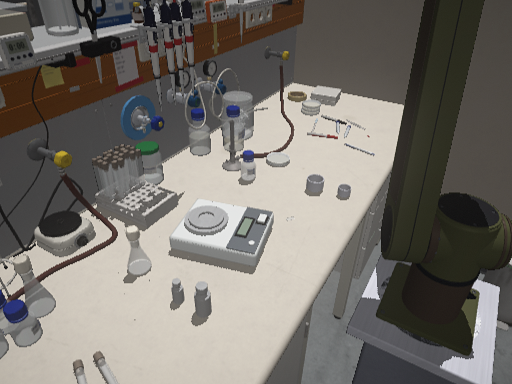

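View pics/side0.png

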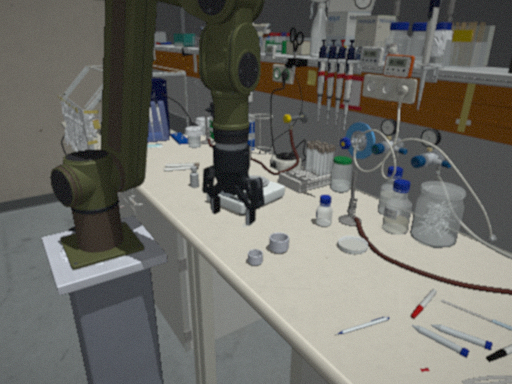

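The scene view shows cups at (315,184), the larger, and (344,191). The weights are at (177,291), the smaller, and (202,299). The balance is at (222,232), with the tare key probably at (262,218). I'll measure these with depth and confirm in a crop.

```bash
python3 - <<'E'
from h import *
z=np.load('pics/scene0.npz');p,d=z['p'][:,:,::-1],z['d']
a=cv2.resize(p[165:275,160:280],None,fx=5,fy=5,interpolation=3)[:550,:600]
b=cv2.resize(p[165:210,295:360],(390,270),interpolation=3)
w=cv2.resize(p[265:325,155:220],(390,360),interpolation=3)[:280]
c=np.zeros((550,800,3),np.uint8);c[:480,:400]=cv2.resize(p[168:272,168:276],(400,480))*0
A=cv2.resize(p[195:270,165:280],(460*115//115,300),interpolation=3)
c[:300,:460]=A; c[:235,465:800]=cv2.resize(b,(335,235)); c[240:550,465:800]=cv2.resize(p[265:325,155:220],(335,310),interpolation=3)
cv2.imwrite('pics/crop1.png',c)
for n,u,v in [('cupL top',315,178),('cupS',344,187),('wS',178,281),('wL',202,286),('pan',206,219),('key',263,218),('dummy',247,241),('flask',133,230)]:
    print(n,np.round(world('scene',d,z,u,v)))
# points cloud by height above table
f=192/np.tan(np.radians(float(z['fovy']))/2)
V,U=np.mgrid[:384,:512]; P=np.stack([(U-z['cx'])/f*d,(V-z['cy'])/f*d,d],-1)
W=(P-z['t'])@z['R']
np.save('pics/W.npy',W)
for n,(u0,u1,v0,v1),lo,hi in [('cupL',(303,327,172,197),38,55),('cupS',(334,354,180,202),20,60),('wS',(168,186,275,308),30,80),('wL',(192,213,278,320),30,100),('bal',(165,280,195,270),50,58),('pan',(180,232,203,236),66,80),('key',(255,272,210,226),60,80)]:
    w=W[v0:v1,u0:u1].reshape(-1,3); w=w[(w[:,2]>lo)&(w[:,2]<hi)]
    print(n,len(w),np.round(w.min(0)),np.round(w.max(0)),np.round(w.mean(0)))
E
```

```text
cupL top [ 450. -351.   29.]
cupS [ 347. -365.   19.]
wS [521. 298.  65.]
wL [450. 298.  89.]
pan [605.  76.  67.]
key [469. -12.  68.]
dummy [463.  85.  56.]
flask [675. 272. 134.]
cupL 85 [ 412. -358.   38.] [ 470. -293.   49.] [ 441. -325.   43.]
cupS 97 [ 320. -370.   20.] [ 363. -322.   35.] [ 341. -345.   28.]
wS 169 [513. 287.  30.] [540. 314.  68.] [523. 304.  50.]
wL 380 [435. 281.  30.] [469. 315.  92.] [448. 303.  64.]
bal 2354 [422. -70.  50.] [701. 179.  58.] [543.  68.  55.]
pan 753 [547.  10.  66.] [666. 130.  77.] [606.  74.  71.]
key 72 [460. -39.  60.] [498.   6.  69.] [474. -13.  66.]
```

View pics/crop1.png

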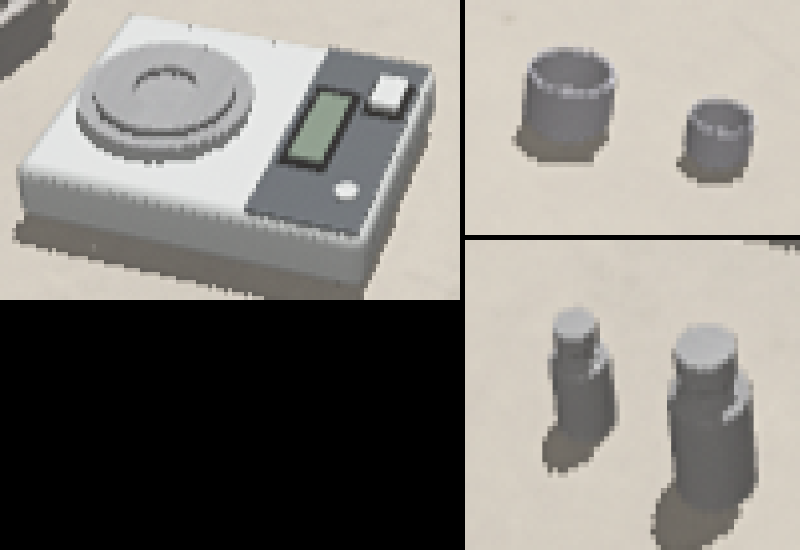

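The crop confirms the parts. The job needs the larger cup, which measures about 58–65 mm across and 46 mm high, at about (441,-325). It needs the smaller weight, 66 mm tall, at about (523,302). The tare key is the oblong white one in the black bezel, at about (474,-13). I'll move above the cup now.

Call:
servo_tool(slide=[[0.118, -0.026, 0.022], [0.236, -0.052, 0.044], [0.354, -0.078, 0.066], [0.474, -0.104, 0.088], [0.592, -0.13, 0.11]], twist=[[0, 0, 0], [0, 0, 0], [0, 0, 0], [0, 0, 0], [0, 0, 0]], fingers=[1, 1, 1, 1, 1], grip_force=30)

```text
time_s: 0.78
position: [441.7, -323.3, 142.8]
orientation: [0.0, 0.984, 0.181, -0.0]
force: [0.8, -0.8, 0.4]
grip_width: 85.6
grip_force: 0.0
```

Call:
servo_tool(slide=[[0, 0, 0], [0, 0, 0]], twist=[[0, 0, 0], [0, 0, 0]], fingers=[1, 1])

```text
time_s: 1.02
position: [439.8, -324.3, 143.0]
orientation: [-0.0, 0.983, 0.181, -0.001]
force: [0.1, -0.9, -0.0]
grip_width: 85.2
grip_force: 0.0
```

```bash
cat >> h.py <<'E'
def axes():
    from scipy.spatial.transform import Rotation as Ro
    s=env.read_state();w,x,y,z=s['orientation'];return s,Ro.from_quat([x,y,z,w]).as_matrix()
def shares(target):
    s,M=axes();return np.round(M.T@(np.array(target)-s['position'])/500,4)
def cloud(n):
    c=env.get_calibration(n);p,d=env.capture(n);f=192/np.tan(np.radians(c['fovy'])/2)
    V,U=np.mgrid[:384,:512]; x=(U-c['cx'])/f;y=(V-c['cy'])/f
    if n=='wrist':
        r=np.hypot(x,y)+1e-9;k=np.tan(r)/r;x=x*k;y=y*k
    W=(np.stack([x*d,y*d,d],-1)-np.array(c['t']))@np.array(c['R']);W[d==0]=np.nan
    return p,d,W,c
def circ(w):
    A=np.c_[2*w[:,:2],np.ones(len(w))];s=np.linalg.lstsq(A,(w[:,:2]**2).sum(1),rcond=None)[0]
    return s[:2],np.sqrt(s[2]+s[:2]@s[:2])
E
python3 - <<'E'
from h import *
s,M=axes();print(s['time_s'],s['position'],s['force'],M.round(3).tolist())
p,d,W,c=cloud('wrist');cv2.imwrite('pics/w1.png',p[:,:,::-1])
m=(np.hypot(W[...,0]-441,W[...,1]+325)<45)&(W[...,2]>42)&(W[...,2]<52)
w=W[m];print(len(w),w.min(0),w.max(0),np.median(w,0),circ(w)); v,u=np.nonzero(m);print(u.min(),u.max(),v.min(),v.max())
# balance fit from scene cloud
W0=np.load('pics/W.npy')[195:270,165:280].reshape(-1,3)
b=W0[(W0[:,2]>51)&(W0[:,2]<58)];r=cv2.minAreaRect(b[:,:2].astype(np.float32));print('bal',r,cv2.boxPoints(r).round())
E
```

```text
1.025 [ 439.79022558 -324.34478061  142.97739081] [ 0.06675564 -0.86879057 -0.00391105] [[0.934, 0.356, -0.001], [0.356, -0.934, 0.0], [-0.001, -0.001, -1.0]]
744 [ 411.59898791 -354.70347122   42.01751056] [ 471.23349791 -295.00865679   48.24933181] [ 440.87832703 -325.13184747   45.96127767] (array([ 441.46094787, -324.71260706]), np.float64(28.005797117970783))
229 290 146 205
bal ((561.2042846679688, 53.294776916503906), (246.55487060546875, 200.13096618652344), 14.232888221740723) [[417. 120.]
 [466. -74.]
 [705. -13.]
 [656. 181.]]
```

View pics/w1.png

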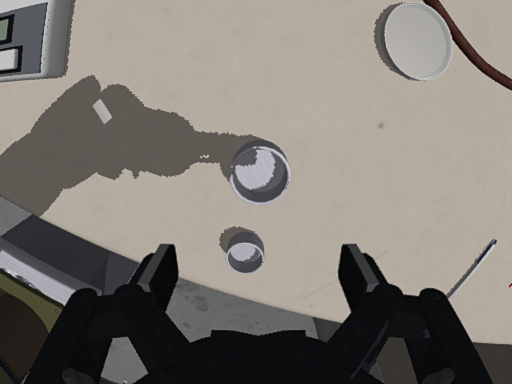

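The wrist view shows the large cup at (260,174) and the small one at (245,252), both clear of the fingers. The cup measures (441.4,-324.9) with its rim at 46 mm, which agrees with the scene camera. I'll go down and grip it.

Call:
servo_tool(slide=[[0.0026, 0.002, 0.09], [0.0026, 0.002, 0.18], [0.0026, 0.002, 0.24], [0.0026, 0.002, 0.262], [0.0026, 0.002, 0.262]], twist=[[0, 0, 0], [0, 0, 0], [0, 0, 0], [0, 0, 0], [0, 0, 0]], fingers=[1, 1, 1, 1, 1])

```text
time_s: 1.7
position: [441.0, -325.7, 12.4]
orientation: [-0.0, 0.984, 0.18, -0.0]
force: [-0.4, 0.1, -0.6]
grip_width: 85.4
grip_force: 0.0
```

Call:
servo_tool(slide=[[0, 0, 0], [0, 0, 0], [0, 0, 0], [0, 0, 0], [0, 0, 0]], twist=[[0, 0, 0], [0, 0, 0], [0, 0, 0], [0, 0, 0], [0, 0, 0]], fingers=[0.2, 0.2, 0.2, 0.2, 0.2])

```text
time_s: 2.33
position: [441.9, -325.0, 12.4]
orientation: [0.0, 0.983, 0.181, 0.0]
force: [-0.1, 0.2, 0.5]
grip_width: 51.2
grip_force: 0.0
```

Call:
servo_tool(slide=[[0, 0, 0], [0, 0, 0], [0, 0, 0]], twist=[[0, 0, 0], [0, 0, 0], [0, 0, 0]], fingers=[0.2, 0.2, 0.2])

```text
time_s: 2.7
position: [441.9, -325.0, 12.2]
orientation: [-0.0, 0.984, 0.181, -0.0]
force: [-0.1, -0.7, -0.5]
grip_width: 51.4
grip_force: 0.0
```

The opening is 51 mm with no grip force, so the fingers missed or something is off. I'll look.

```bash
python3 - <<'E'
from h import *
p,d,W,c=cloud('wrist');a=p[:,:,::-1]
p2,_,_,_=cloud('side')
b=cv2.resize(p2[150:290,190:330,::-1],(384,384),interpolation=3)
cv2.imwrite('pics/w2.png',cv2.resize(np.hstack([a,b]),(800,343)))
E
```

```text
(no output)
```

View pics/w2.png

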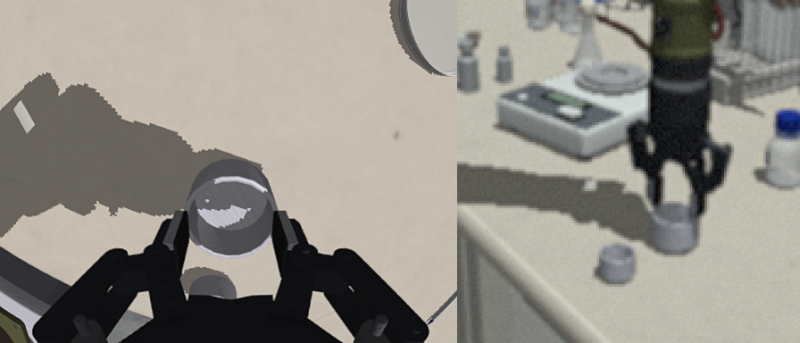

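In the wrist view the fingers flank the cup at about (182,230) and (280,230), but a bit behind its centre at (230,210). The side view shows the tips near the rim. I'll measure the cup and the finger tips from the cloud.

```bash
python3 - <<'E'
from h import *
s,M=axes();print(s['position'],s['grip_width'],s['grip_force'])
p,d,W,c=cloud('wrist')
L=(W-s['position'])@M   # tool frame
m=(np.hypot(W[...,0]-441,W[...,1]+325)<60)&(W[...,2]>41)&(W[...,2]<50)&(p.astype(int).sum(2)>200)
w=W[m];print('cup',len(w),w.min(0),w.max(0),(w.min(0)+w.max(0))/2)
dk=(p.max(2)<60)&(L[...,2]>-60)&(np.abs(L[...,1])<60)&(np.abs(L[...,0])<45)
for sgn in(-1,1):
  l=L[dk&(sgn*L[...,1]>0)&(L[...,2]<2)];
  for a in range(-60,0,10):
    q=l[(l[:,2]>=a)&(l[:,2]<a+10)]
    if len(q)>5: print(sgn,a,len(q),np.percentile(q,3,axis=0).round(),np.percentile(q,97,axis=0).round())
E
```

```text
[ 441.86839987 -325.04084055   12.28741731] 51.43788315324261 0.0
cup 2084 [ 411.81986431 -354.41946858   41.00052885] [ 471.45875798 -295.24061006   49.83939092] [ 441.63931114 -324.83003932   45.41995989]
-1 -60 300 [ -8. -39. -60.] [ 11. -26. -50.]
-1 -50 192 [ -9. -38. -50.] [ 11. -26. -40.]
-1 -40 35 [ -7. -27. -40.] [  9. -26. -33.]
1 -60 296 [ -9.  25. -60.] [ 11.  38. -50.]
1 -50 215 [ -9.  25. -50.] [ 11.  37. -40.]
1 -40 30 [ -9.  25. -40.] [  8.  26. -33.]
```

```bash
python3 - <<'E'
from h import *
s,M=axes()
p,d,W,c=cloud('wrist')
L=(W-s['position'])@M
m=(np.abs(L[...,0])<14)&(np.abs(L[...,1])<60)&(np.abs(L[...,1])>20)&(L[...,2]<-2)
for sgn in(-1,1):
  for a in range(-60,0,6):
    k=m&(sgn*L[...,1]>0)&(L[...,2]>=a)&(L[...,2]<a+6);q=L[k]
    if len(q)>3: print(sgn,a,len(q),q.min(0).round(),q.max(0).round(),p[k].mean(0).round(), np.hypot(q[:,0],q[:,1]).max().round())
z=cv2.resize(p[190:350,150:350,::-1],(800,600),interpolation=2);cv2.imwrite('pics/w3.png',z)
E
```

```text
-1 -60 241 [-12. -40. -60.] [ 11. -26. -54.] [30. 31. 32.] 40.0
-1 -54 245 [-12. -40. -54.] [ 11. -26. -48.] [30. 30. 31.] 40.0
-1 -48 181 [-11. -39. -48.] [ 11. -26. -42.] [33. 33. 34.] 40.0
-1 -42 72 [-11. -31. -42.] [ 11. -26. -36.] [34. 33. 34.] 33.0
-1 -36 186 [-14. -29. -36.] [ 14. -22. -30.] [86. 85. 89.] 30.0
-1 -30 81 [-14. -27. -30.] [ 13. -23. -24.] [71. 70. 74.] 30.0
-1 -24 73 [-14. -27. -24.] [ 14. -23. -18.] [71. 70. 74.] 30.0
-1 -18 71 [-14. -27. -18.] [ 14. -22. -12.] [74. 73. 77.] 30.0
-1 -12 55 [-14. -27. -12.] [ 13. -23.  -6.] [76. 75. 79.] 30.0
-1 -6 124 [-14. -27.  -6.] [ 13. -20.  -2.] [110. 109. 115.] 30.0
1 -60 237 [-11.  25. -60.] [ 11.  39. -54.] [29. 30. 31.] 39.0
1 -54 234 [-12.  25. -54.] [ 11.  39. -48.] [31. 31. 32.] 39.0
1 -48 189 [-11.  25. -48.] [ 11.  38. -42.] [33. 33. 34.] 39.0
1 -42 84 [-12.  25. -42.] [ 11.  32. -36.] [36. 36. 37.] 34.0
1 -36 157 [-14.  22. -35.] [ 14.  28. -30.] [ 98.  96. 101.] 30.0
1 -30 80 [-14.  22. -30.] [  4.  26. -24.] [72. 71. 75.] 27.0
1 -24 60 [-14.  22. -24.] [  3.  26. -18.] [71. 70. 74.] 27.0
1 -18 68 [-14.  22. -18.] [  3.  27. -12.] [71. 70. 74.] 27.0
1 -12 58 [-14.  22. -12.] [ 2. 26. -6.] [71. 70. 74.] 27.0
1 -6 124 [-14.  20.  -6.] [ 6. 26. -2.] [90. 89. 94.] 27.0
```

View pics/w3.png

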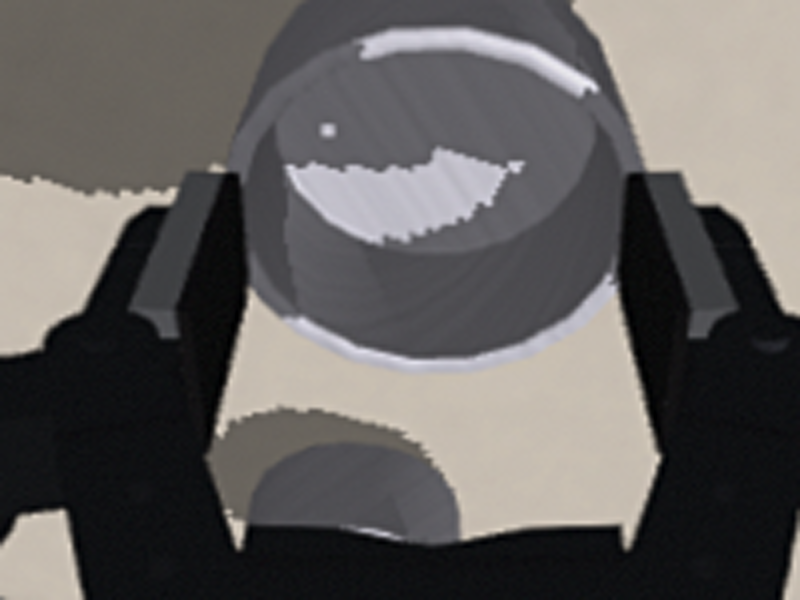

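The enlarged wrist view shows both pads ending just above the rim, at about tool z −34. So the real finger ends are about 34 mm behind the reported TCP at this opening. I'll open, go about 28 mm lower while watching the force, and grip again.

Call:
servo_tool(slide=[[0, 0, 0], [0, 0, 0], [0, 0, 0], [0, 0, 0]], twist=[[0, 0, 0], [0, 0, 0], [0, 0, 0], [0, 0, 0]], fingers=[1, 1, 1, 1])

```text
time_s: 3.4
position: [441.9, -325.0, 12.3]
orientation: [0.0, 0.984, 0.181, 0.0]
force: [0.1, -0.7, -0.6]
grip_width: 85.1
grip_force: 0.0
```

Call:
servo_tool(slide=[[0, 0, 0.02], [0, 0, 0.04], [0, 0, 0.056], [0, 0, 0.056]], twist=[[0, 0, 0], [0, 0, 0], [0, 0, 0], [0, 0, 0]], fingers=[1, 1, 1, 1])

```text
time_s: 3.9
position: [441.0, -324.4, -16.8]
orientation: [-0.001, 0.984, 0.181, -0.001]
force: [-0.3, -0.3, -0.2]
grip_width: 85.2
grip_force: 0.0
```

Call:
servo_tool(slide=[[0, 0, 0], [0, 0, 0], [0, 0, 0], [0, 0, 0], [0, 0, 0]], twist=[[0, 0, 0], [0, 0, 0], [0, 0, 0], [0, 0, 0], [0, 0, 0]], fingers=[0.25, 0.25, 0.25, 0.25, 0.25])

```text
time_s: 4.53
position: [442.2, -325.4, -15.1]
orientation: [0.0, 0.984, 0.181, 0.0]
force: [-0.5, 0.5, 5.3]
grip_width: 58.9
grip_force: 33.0
```

```bash
cat >> h.py <<'E'
def tips(W,s,M):
    L=(W-s['position'])@M
    return L
E
python3 - <<'E'
from h import *
s,M=axes();print(s['position'],s['grip_width'],s['grip_force'],s['force'])
p,d,W,c=cloud('wrist')
L=(W-s['position'])@M
m=(np.abs(L[...,0])<14)&(np.abs(L[...,1])<60)&(np.abs(L[...,1])>20)&(p.max(2)<60)
for sgn in(-1,1):
  q=L[m&(sgn*L[...,1]>0)&(L[...,2]>-80)&(np.hypot(L[...,0],L[...,1])>31.5)];print(sgn,np.percentile(q[:,2],[50,90,97,99.5]).round(1),q[:,1].min(),q[:,1].max())
E
```

```text
[ 442.24674956 -325.36089459  -15.1150039 ] 58.949245983030565 33.03815505467355 [-0.51185362  0.4637608   5.27255617]
-1 [-64.  -49.  -45.8 -43.1] -47.30957898956414 -29.390478773101538
1 [-63.2 -49.7 -46.4 -44.1] 29.520198173707062 46.02023171522305
```

The cup is gripped: 59 mm opening, 33 N, with its underside about 15 mm above the TCP reading. I'll lift it and carry it to a viewpoint in front of the pan.

Call:
servo_tool(slide=[[0, 0, -0.04], [0, 0, -0.09], [0, 0, -0.15], [0, 0, -0.21], [0, 0, -0.25]], twist=[[0, 0, 0], [0, 0, 0], [0, 0, 0], [0, 0, 0], [0, 0, 0]], fingers=[0.25, 0.25, 0.25, 0.25, 0.25])

```text
time_s: 5.2
position: [441.9, -325.1, 110.1]
orientation: [0.0, 0.984, 0.181, 0.0]
force: [0.2, -0.5, -2.4]
grip_width: 58.8
grip_force: 33.3
```

Call:
servo_tool(slide=[[0.03, -0.044, 0], [0.07, -0.105, 0], [0.12, -0.178, 0], [0.17, -0.252, 0], [0.21, -0.31, 0]], twist=[[0, 0, 0], [0, 0, 0], [0, 0, 0], [0, 0, 0], [0, 0, 0]], fingers=[0.25, 0.25, 0.25, 0.25, 0.25])

```text
time_s: 5.82
position: [484.4, -141.0, 108.6]
orientation: [-0.0, 0.983, 0.181, -0.001]
force: [1.0, 0.4, -1.4]
grip_width: 58.9
grip_force: 33.3
```

Call:
servo_tool(slide=[[0.05, -0.074, 0], [0.1, -0.148, 0], [0.15, -0.222, 0], [0.19, -0.281, 0], [0.209, -0.311, 0]], twist=[[0, 0, 0], [0, 0, 0], [0, 0, 0], [0, 0, 0], [0, 0, 0]], fingers=[0.25, 0.25, 0.25, 0.25, 0.25])

```text
time_s: 6.45
position: [527.0, 41.4, 108.6]
orientation: [-0.0, 0.983, 0.182, -0.001]
force: [-1.2, -0.2, -2.1]
grip_width: 59.2
grip_force: 33.3
```

Call:
servo_tool(slide=[[0, 0, 0], [0, 0, 0]], twist=[[0, 0, 0], [0, 0, 0]], fingers=[0.25, 0.25])

```text
time_s: 6.7
position: [526.6, 38.7, 109.0]
orientation: [0.0, 0.984, 0.18, -0.001]
force: [-0.2, -0.7, -1.8]
grip_width: 59.1
grip_force: 33.3
```

```bash
python3 - <<'E'
from h import *
s,M=axes();print(s['position'],s['grip_width'],s['grip_force'],s['force'])
p,d,W,c=cloud('wrist');np.save('pics/W4.npy',W);cv2.imwrite('pics/w4.png',p[:,:,::-1])
r=np.hypot(W[...,0]-606,W[...,1]-72)
for n,lo,hi,R in(('land',71.5,76,80),('recess floor',63,70.5,30),('housing',52,58,150)):
    m=(r<R)&(W[...,2]>lo)&(W[...,2]<hi);w=W[m]
    if len(w)<20: print(n,len(w));continue
    h=cv2.convexHull(w[:,:2].astype(np.float32))[:,0]
    print(n,len(w),w[:,2].mean(),w.min(0),w.max(0),circ(h) )
    v,u=np.nonzero(m);print(u.min(),u.max(),v.min(),v.max())
E
```

```text
[526.6085367   38.71872438 109.00064796] 59.14438518009102 33.265131963416934 [-0.24156178 -0.74452881 -1.77737854]
land 11626 73.05813899398129 [560.59923705  22.08837589  71.50067145] [659.5905494  121.65683656  75.5711535 ] (array([610.08000946,  71.91351232]), np.float64(49.52271468081449))
187 326 13 148
recess floor 2947 67.14357828171109 [587.92420676  49.89422212  64.77035346] [632.66071251  94.93200576  70.48420035] (array([610.23079656,  71.90506682]), np.float64(22.102471034747534))
226 288 50 110
housing 28333 55.283210815431744 [456.60549776 -53.20839025  52.00127874] [702.30171493 175.67242038  57.99992287] (array([579.49606868,  60.49159349]), np.float64(124.773754866836))
139 390 0 245
```

View pics/w4.png

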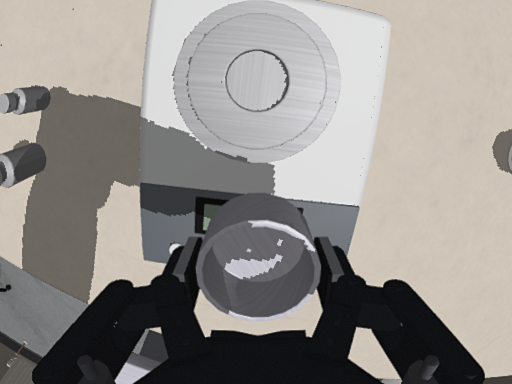

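The wrist view shows the recess at (257,80) with the cup held at (262,255). Land and recess fits agree on (610.1,71.9) at 73 mm. Next is the cup's centre relative to the TCP from the same cloud.

```bash
python3 - <<'E'
from h import *
W=np.load('pics/W4.npy');s,M=axes();T=np.array(s['position']);p=cv2.imread('pics/w4.png')
r=np.hypot(W[...,0]-T[0],W[...,1]-T[1])
w=W[(r<31)&(r>25)&(W[...,2]>160)&(p.max(2)>60)];print(len(w),np.percentile(w[:,2],[5,50,95,99]))
w=W[(r<36)&(W[...,2]>167)&(W[...,2]<175)&(p.max(2)>60)]
x,y=(w[:,:2]-T[:2]).T
print(len(w),x.min(),x.max(),y.min(),y.max(),circ(w)[0]-T[:2])
print(shares([610.1,71.9,80]),shares([610.1,71.9,62]))
E
```

```text
4537 [161.00979802 169.03007563 170.83230623 177.77724831]
2942 -30.04532330691069 29.613457653236196 -31.620257877089724 35.85658441110657 [0.46392739 0.60709089]
[ 0.1797 -0.0032  0.058 ] [ 0.1798 -0.0032  0.094 ]
```

Call:
servo_tool(slide=[[0.05, -0.001, 0], [0.1, -0.002, 0.01], [0.15, -0.003, 0.03], [0.18, -0.003, 0.058], [0.18, -0.003, 0.058]], twist=[[0, 0, 0], [0, 0, 0], [0, 0, 0], [0, 0, 0], [0, 0, 0]], fingers=[0.25, 0.25, 0.25, 0.25, 0.25])

```text
time_s: 7.38
position: [609.9, 72.4, 78.5]
orientation: [-0.0, 0.984, 0.181, -0.002]
force: [-0.7, -0.2, -1.8]
grip_width: 59.0
grip_force: 33.3
```

Call:
servo_tool(slide=[[0, 0, 0.02], [0, 0, 0.036], [0, 0, 0.036]], twist=[[0, 0, 0], [0, 0, 0], [0, 0, 0]], fingers=[0.25, 0.25, 0.25])

```text
time_s: 7.75
position: [609.4, 72.8, 61.5]
orientation: [-0.0, 0.984, 0.181, -0.001]
force: [-0.6, 0.0, -2.7]
grip_width: 59.1
grip_force: 33.3
```

Call:
servo_tool(slide=[[0, 0, 0], [0, 0, 0]], twist=[[0, 0, 0], [0, 0, 0]], fingers=[0.25, 0.25])

```text
time_s: 8.0
position: [611.1, 73.2, 62.8]
orientation: [0.0, 0.984, 0.181, 0.0]
force: [-0.1, -0.5, -1.7]
grip_width: 59.1
grip_force: 33.3
```

Call:
servo_tool(slide=[[0, 0.001, 0.004], [0, 0.001, 0.008], [0, 0.001, 0.008]], twist=[[0, 0, 0], [0, 0, 0], [0, 0, 0]], fingers=[0.25, 0.25, 0.25])

```text
time_s: 8.38
position: [610.7, 72.6, 58.0]
orientation: [-0.0, 0.984, 0.181, -0.0]
force: [-0.5, -0.7, -0.8]
grip_width: 59.2
grip_force: 33.3
```

Call:
servo_tool(slide=[[0, 0, 0.002], [0, 0, 0.002]], twist=[[0, 0, 0], [0, 0, 0]], fingers=[0.25, 0.25])

```text
time_s: 8.62
position: [610.9, 72.6, 57.2]
orientation: [0.0, 0.984, 0.181, -0.0]
force: [-0.9, -0.3, -1.5]
grip_width: 58.9
grip_force: 33.3
```

Call:
servo_tool(slide=[[0, 0, 0.002], [0, 0, 0.002]], twist=[[0, 0, 0], [0, 0, 0]], fingers=[0.25, 0.25])

```text
time_s: 8.88
position: [610.9, 72.7, 56.2]
orientation: [-0.0, 0.984, 0.181, -0.0]
force: [1.1, -0.4, -2.3]
grip_width: 58.9
grip_force: 33.3
```

Call:
servo_tool(slide=[[0, 0, 0.002], [0, 0, 0.002]], twist=[[0, 0, 0], [0, 0, 0]], fingers=[0.25, 0.25])

```text
time_s: 9.12
position: [610.8, 72.6, 55.2]
orientation: [-0.0, 0.984, 0.181, -0.0]
force: [-0.0, 0.3, -1.9]
grip_width: 59.2
grip_force: 33.3
```

There's no contact with the underside at about 70 mm, so the foot looks to be inside the recess. I'll keep going to the floor at 67 mm.

Call:
servo_tool(slide=[[0, 0, 0.002], [0, 0, 0.004], [0, 0, 0.004]], twist=[[0, 0, 0], [0, 0, 0], [0, 0, 0]], fingers=[0.25, 0.25, 0.25])

```text
time_s: 9.5
position: [610.8, 72.6, 53.1]
orientation: [-0.0, 0.984, 0.181, -0.0]
force: [0.2, 0.0, -1.3]
grip_width: 59.0
grip_force: 33.3
```

Call:
servo_tool(slide=[[0, 0, 0.002], [0, 0, 0.002]], twist=[[0, 0, 0], [0, 0, 0]], fingers=[0.25, 0.25])

```text
time_s: 9.75
position: [610.9, 72.6, 52.2]
orientation: [0.0, 0.983, 0.181, -0.0]
force: [-0.4, 0.1, -1.5]
grip_width: 59.1
grip_force: 33.3
```

Call:
servo_tool(slide=[[0, 0, 0.001], [0, 0, 0.002], [0, 0, 0.002]], twist=[[0, 0, 0], [0, 0, 0], [0, 0, 0]], fingers=[0.25, 0.25, 0.25])

```text
time_s: 10.12
position: [611.0, 72.7, 51.5]
orientation: [0.0, 0.984, 0.181, 0.0]
force: [-1.5, -0.1, -1.5]
grip_width: 59.0
grip_force: 33.4
```

Call:
servo_tool(slide=[[0, 0, 0.002], [0, 0, 0.002]], twist=[[0, 0, 0], [0, 0, 0]], fingers=[0.25, 0.25])

```text
time_s: 10.38
position: [611.0, 72.7, 50.6]
orientation: [0.0, 0.984, 0.181, 0.0]
force: [-1.1, 0.6, 1.2]
grip_width: 58.9
grip_force: 33.5
```

Call:
servo_tool(slide=[[0, 0, 0.001], [0, 0, 0.001]], twist=[[0, 0, 0], [0, 0, 0]], fingers=[0.25, 0.25])

```text
time_s: 10.62
position: [611.1, 72.7, 50.1]
orientation: [-0.0, 0.983, 0.181, 0.0]
force: [-0.8, -0.6, 2.6]
grip_width: 58.9
grip_force: 33.6
```

```bash
python3 - <<'E'
from h import *
s,M=axes();print(s['position'],s['force'])
p,d,W,c=cloud('wrist');T=s['position'];r=np.hypot(W[...,0]-T[0],W[...,1]-T[1])
w=W[(r<31)&(r>25)&(p.min(2)>60)&(W[...,2]>105)];print(len(w),np.percentile(w[:,2],[50,95]))
w=W[(r>33)&(r<48)&(abs(W[...,2]-73)<5)];print('land',len(w),np.median(w,0))
E
```

```text
[611.09261387  72.69387019  50.10023103] [-0.75327672 -0.60141424  2.62110685]
3606 [110.70770772 112.03802988]
land 5816 [640.46788045  87.15061647  71.38465977]
```

The cup is seated: its underside is about 6 mm below the land and the contact load is about 4 N. I'll release, lift, and move to a view of the tare key with the fingers shut.

Call:
servo_tool(slide=[[0, 0, 0], [0, 0, 0], [0, 0, 0], [0, 0, 0], [0, 0, 0]], twist=[[0, 0, 0], [0, 0, 0], [0, 0, 0], [0, 0, 0], [0, 0, 0]], fingers=[0.6, 1, 1, 1, 1])

```text
time_s: 11.3
position: [610.9, 72.6, 49.8]
orientation: [0.0, 0.984, 0.181, -0.0]
force: [-0.4, -0.1, -0.1]
grip_width: 85.6
grip_force: 0.0
```

Call:
servo_tool(slide=[[0, 0, -0.02], [0, 0, -0.06], [0, 0, -0.11], [0, 0, -0.16], [0, 0, -0.16]], twist=[[0, 0, 0], [0, 0, 0], [0, 0, 0], [0, 0, 0], [0, 0, 0]], fingers=[1, 1, 1, 1, 1])

```text
time_s: 11.92
position: [613.1, 72.9, 132.8]
orientation: [0.0, 0.983, 0.181, 0.003]
force: [0.2, 0.1, 0.1]
grip_width: 85.7
grip_force: 0.0
```

Call:
servo_tool(slide=[[-0.1, 0.013, 0], [-0.2, 0.026, 0], [-0.3, 0.039, 0], [-0.4, 0.052, 0], [-0.486, 0.063, 0]], twist=[[0, 0, 0], [0, 0, 0], [0, 0, 0], [0, 0, 0], [0, 0, 0]], fingers=[-1, -1, -1, -1, -1])

```text
time_s: 12.55
position: [392.5, -43.8, 129.1]
orientation: [-0.0, 0.984, 0.181, -0.001]
force: [0.6, -0.0, 1.0]
grip_width: -0.2
grip_force: 0.0
```

Call:
servo_tool(slide=[[0, 0, 0], [0, 0, 0], [0, 0, 0], [0, 0, 0]], twist=[[0, 0, 0], [0, 0, 0], [0, 0, 0], [0, 0, 0]], fingers=[-1, -1, -1, -1])

```text
time_s: 13.05
position: [396.0, -42.9, 129.7]
orientation: [-0.0, 0.983, 0.181, 0.0]
force: [-0.5, 0.5, -0.2]
grip_width: 0.3
grip_force: 0.0
```

```bash
python3 - <<'E'
from h import *
s,M=axes();T=s['position'];print(T,s['grip_width'],s['force'])
p,d,W,c=cloud('wrist');np.save('pics/W5.npy',W);cv2.imwrite('pics/w5.png',p[:,:,::-1])
r=np.hypot(W[...,0]-474,W[...,1]+13)
m=(r<40)&(W[...,2]>63)&(W[...,2]<70);w=W[m];print('key',len(w),np.median(w,0),w.min(0),w.max(0));print(cv2.minAreaRect(w[:,:2].astype(np.float32)))
L=(W-T)@M
m=(p.max(2)<70)&(np.abs(L[...,0])<20)&(np.abs(L[...,1])<25)&(W[...,2]>80)
q=L[m];print('tip',len(q),np.percentile(q,[1,50,99,100],axis=0).round(1))
r=np.hypot(W[...,0]-610,W[...,1]-72)
for lo,hi,a,b in((105,120,0,34),(70,75,33,49)):
  w=W[(r<b)&(r>a)&(W[...,2]>lo)&(W[...,2]<hi)]
  if len(w):print(len(w),np.median(w,0),w.min(0),w.max(0))
E
```

```text
[395.99318845 -42.931227   129.72179348] 0.32400571525400435 [-0.54210504  0.5129398  -0.20312604]
key 1147 [475.83619402 -13.74259394  66.80016866] [461.8053126  -32.33653249  64.01155691] [490.07073628   4.87369264  69.36018748]
((475.89508056640625, -13.667142868041992), (21.89986228942871, 34.152870178222656), 14.610199928283691)
tip 16818 [[  -8.   -24.4 -133.7]
 [  11.7   -0.3 -110.5]
 [  19.7   24.4  -43.1]
 [  20.    25.   -37.7]]
```

View pics/w5.png

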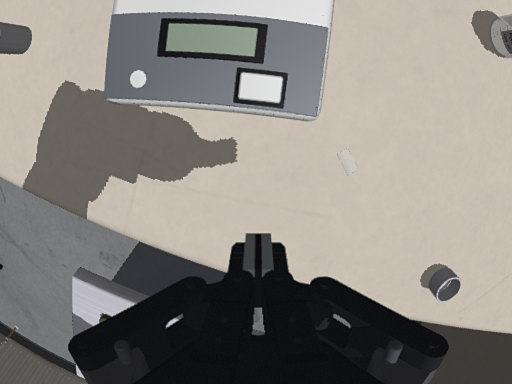

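The wrist view shows the tare key at (261,87), which gives (475.9,-13.7,66.8). The dummy key is at (138,79), and the shut finger ends are at (259,234). I'll measure where the shut tips really are.

```bash
python3 - <<'E'
from h import *
W=np.load('pics/W5.npy');s,M=axes();L=(W-s['position'])@M
for v in(232,234,236,240,250,262,272):
  print(v,[L[v,u].round(1).tolist() for u in(248,264,270)])
q=L[225:262,244:274].reshape(-1,3);q=q[(abs(q[:,0])<30)&(abs(q[:,1])<25)&(q[:,2]<20)];print(len(q),q.min(0),q.max(0))
E
```

```text
232 [[-74.9, -11.6, 129.2], [-75.6, 6.8, 130.8], [-74.2, 13.7, 128.0]]
234 [[10.9, -5.4, -39.0], [11.0, 2.9, -39.2], [10.9, 6.0, -39.0]]
236 [[10.6, -5.3, -40.7], [10.6, 2.9, -40.6], [10.8, 5.9, -40.9]]
240 [[10.6, -5.2, -44.9], [10.5, 2.8, -44.8], [10.8, 5.8, -45.2]]
250 [[10.1, -4.9, -53.8], [10.6, 2.6, -54.7], [10.7, 5.4, -54.9]]
262 [[10.3, -4.6, -64.7], [10.9, 2.4, -65.5], [10.5, 5.1, -65.0]]
272 [[12.2, -4.3, -75.1], [9.2, 2.4, -70.8], [11.4, 4.8, -74.0]]
829 [  5.56749644  -7.45016463 -65.37732139] [ 11.68305672   7.56802417 -36.24407519]
```

The shut tips end about 38 mm behind the reported TCP. I'll go above the key, with the tips about 15 mm clear, then feel down.

Call:
servo_tool(slide=[[0.06, 0.001, 0], [0.12, 0.002, 0.02], [0.17, 0.0024, 0.08], [0.17, 0.0024, 0.15], [0.17, 0.0024, 0.17]], twist=[[0, 0, 0], [0, 0, 0], [0, 0, 0], [0, 0, 0], [0, 0, 0]], fingers=[-1, -1, -1, -1, -1])

```text
time_s: 13.72
position: [473.2, -13.7, 42.6]
orientation: [-0.0, 0.983, 0.181, -0.002]
force: [-0.3, 0.1, 0.7]
grip_width: -0.1
grip_force: 0.0
```

Call:
servo_tool(slide=[[0, 0, 0.006], [0, 0, 0.012], [0, 0, 0.016], [0, 0, 0.016]], twist=[[0, 0, 0], [0, 0, 0], [0, 0, 0], [0, 0, 0]], fingers=[-1, -1, -1, -1])

```text
time_s: 14.22
position: [475.3, -14.2, 37.3]
orientation: [0.0, 0.984, 0.181, 0.001]
force: [-0.9, 0.5, -0.3]
grip_width: 0.1
grip_force: 0.0
```

Call:
servo_tool(slide=[[0, 0, 0.002], [0, 0, 0.004], [0, 0, 0.004]], twist=[[0, 0, 0], [0, 0, 0], [0, 0, 0]], fingers=[-1, -1, -1])

```text
time_s: 14.6
position: [474.8, -14.1, 34.8]
orientation: [-0.0, 0.984, 0.181, -0.0]
force: [-0.3, -0.0, -0.5]
grip_width: 0.3
grip_force: 0.0
```

Call:
servo_tool(slide=[[0, 0, 0.002], [0, 0, 0.004], [0, 0, 0.004]], twist=[[0, 0, 0], [0, 0, 0], [0, 0, 0]], fingers=[-1, -1, -1])

```text
time_s: 14.98
position: [475.0, -14.1, 32.8]
orientation: [0.0, 0.983, 0.181, 0.0]
force: [-0.5, 0.4, 0.5]
grip_width: 0.0
grip_force: 0.6
```

Call:
servo_tool(slide=[[0, 0, 0.002], [0, 0, 0.004], [0, 0, 0.004]], twist=[[0, 0, 0], [0, 0, 0], [0, 0, 0]], fingers=[-1, -1, -1])

```text
time_s: 15.35
position: [475.0, -14.1, 30.9]
orientation: [0.0, 0.984, 0.181, 0.0]
force: [-0.8, 0.1, 3.3]
grip_width: -0.2
grip_force: 1.8
```

Call:
servo_tool(slide=[[0, 0, 0.002], [0, 0, 0.004], [0, 0, 0.004]], twist=[[0, 0, 0], [0, 0, 0], [0, 0, 0]], fingers=[-1, -1, -1])

```text
time_s: 15.72
position: [475.0, -14.1, 29.1]
orientation: [0.0, 0.984, 0.181, 0.0]
force: [-1.2, 0.4, 5.7]
grip_width: -0.2
grip_force: 2.9
```

Call:
servo_tool(slide=[[0, 0, 0.001], [0, 0, 0.001]], twist=[[0, 0, 0], [0, 0, 0]], fingers=[-1, -1])

```text
time_s: 15.98
position: [475.0, -14.1, 29.0]
orientation: [0.0, 0.983, 0.181, 0.0]
force: [-2.8, 0.5, 10.6]
grip_width: 0.2
grip_force: 5.0
```

Call:
servo_tool(slide=[[0, 0, 0.0006], [0, 0, 0.0006]], twist=[[0, 0, 0], [0, 0, 0]], fingers=[-1, -1])

```text
time_s: 16.23
position: [475.0, -14.1, 29.0]
orientation: [0.0, 0.983, 0.181, 0.0]
force: [-2.9, -0.3, 12.8]
grip_width: -0.0
grip_force: 6.2
```

The key is on its hard stop at 12.8 N. I'll hold it, release, and move on to view the weights.

Call:
servo_tool(slide=[[0, 0, 0], [0, 0, 0], [0, 0, 0], [0, 0, 0], [0, 0, 0]], twist=[[0, 0, 0], [0, 0, 0], [0, 0, 0], [0, 0, 0], [0, 0, 0]], fingers=[-1, -1, -1, -1, -1])

```text
time_s: 16.85
position: [475.0, -14.1, 29.0]
orientation: [0.0, 0.984, 0.181, 0.0]
force: [-3.5, -0.8, 12.2]
grip_width: -0.1
grip_force: 6.2
```

Call:
servo_tool(slide=[[0, 0, 0], [0, 0, -0.02], [0, 0, -0.08], [0, 0, -0.15], [0, 0, -0.2]], twist=[[0, 0, 0], [0, 0, 0], [0, 0, 0], [0, 0, 0], [0, 0, 0]], fingers=[-1, -1, -1, -1, -1])

```text
time_s: 17.48
position: [475.2, -14.1, 129.2]
orientation: [0.0, 0.984, 0.181, 0.0]
force: [0.3, -0.1, 0.7]
grip_width: -0.4
grip_force: 0.0
```

Call:
servo_tool(slide=[[0.029, -0.11, 0], [0.058, -0.22, 0], [0.087, -0.33, 0], [0.117, -0.445, 0], [0.146, -0.556, 0]], twist=[[0, 0, 0], [0, 0, 0], [0, 0, 0], [0, 0, 0], [0, 0, 0]], fingers=[0.18, 0.18, 0.18, 0.18, 0.18])

```text
time_s: 18.1
position: [462.6, 223.1, 127.8]
orientation: [-0.017, 0.977, 0.211, -0.004]
force: [-0.4, -0.8, 0.4]
grip_width: 50.6
grip_force: 0.0
```

Call:
servo_tool(slide=[[0, 0, 0], [0, 0, 0], [0, 0, 0]], twist=[[0, 0, 0], [0, 0, 0], [0, 0, 0]], fingers=[0.18, 0.18, 0.18])

```text
time_s: 18.48
position: [462.9, 219.9, 127.9]
orientation: [-0.017, 0.978, 0.209, -0.004]
force: [0.1, -0.6, -0.2]
grip_width: 50.4
grip_force: 0.0
```

```bash
python3 - <<'E'
from h import *
s,M=axes();T=s['position'];print(s['time_s'],T,s['grip_width'],s['force'])
p,d,W,c=cloud('wrist');np.save('pics/W6.npy',W);cv2.imwrite('pics/w6.png',p[:,:,::-1])
r=np.hypot(W[...,0]-523,W[...,1]-302)
for n,lo,hi in(('knob',60,75),('shoulder',40,48)):
  m=(r<30)&(W[...,2]>lo)&(W[...,2]<hi);w=W[m]
  if len(w)>5:print(n,len(w),np.median(w,0),w.min(0),w.max(0),circ(cv2.convexHull(w[:,:2].astype(np.float32))[:,0]))
L=(W-T)@M
m=(p.max(2)<70)&(np.abs(L[...,0])<14)&(np.abs(L[...,1])<50)&(L[...,2]<-20)
q=L[m];print('tip',np.percentile(q[:,2],[50,95,99,100]).round(1))
print(shares([523,302,130]))
p,d,W,c=cloud('scene')
r=np.hypot(W[...,0]-610,W[...,1]-72)
w=W[(r<40)&(W[...,2]>106)&(W[...,2]<120)];print('cup',len(w),(w.min(0)+w.max(0))/2,w.max(0)-w.min(0),np.percentile(w[:,2],[50,95]))
E
```

```text
18.475 [462.85668563 219.94113143 127.9120049 ] 50.36994265212549 [ 0.08963508 -0.5879274  -0.23687761]
knob 469 [527.36949977 301.51280932  66.01979022] [517.33660303 292.03296537  60.04247146] [537.00604066 311.65449582  68.19256097] (array([527.24806349, 301.85550152]), np.float64(9.783221562960756))
shoulder 293 [529.33259544 294.56627716  44.91310242] [513.20605223 288.60655079  40.40030315] [541.12902514 311.58877346  47.48720705] (array([526.94643841, 301.92935711]), np.float64(13.609886482181563))
tip [-98.3 -53.5 -43.3 -36.4]
[ 0.1767 -0.1004 -0.0008]
cup 56 [615.53618027  76.12076945 110.48767488] [45.26544455 53.68067864  8.91220674] [110.11513955 114.05789496]
```

View pics/w6.png

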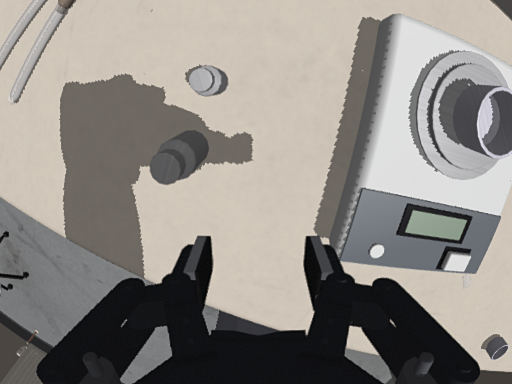

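The wrist view shows the small weight at (207,80) and the large one at (180,160). The small weight measures (527.2,301.9) with its knob top at 66. Joint 6 hit its range, leaving the tool slightly tilted, so I'll turn the tool to a yaw of about 45° and approach the weight.

```bash
cat >> h.py <<'E'
def plan(target,yawdeg):
    from scipy.spatial.transform import Rotation as Ro
    s,M=axes();a=np.radians(yawdeg);D=np.array([[np.cos(a),np.sin(a),0],[np.sin(a),-np.cos(a),0],[0,0,-1]])
    return shares(target),np.round(Ro.from_matrix(M.T@D).as_rotvec()/(2*np.pi),4)
E
python3 - <<'E'
from h import *
print(np.round(env.read_state()['joints'],3));print(plan([462.9,219.9,128],45),plan([527,302,60],45),plan([527,302,128],45))
E
```

```text
[ 0.42   0.281 -0.3    0.992  0.035  3.141]
(array([-0.0004,  0.0007,  0.0001]), array([-0.0055, -0.0008, -0.058 ])) (array([ 0.1839, -0.092 ,  0.1391]), array([-0.0055, -0.0008, -0.058 ])) (array([ 0.1838, -0.0967,  0.0032]), array([-0.0055, -0.0008, -0.058 ]))
```

Call:
servo_tool(slide=[[0, 0, 0], [0, 0, 0], [0, 0, 0], [0, 0, 0]], twist=[[-0.002, 0, -0.02], [-0.004, 0, -0.04], [-0.0055, -0.0008, -0.058], [-0.0055, -0.0008, -0.058]], fingers=[0.18, 0.18, 0.18, 0.18])

```text
time_s: 19.08
position: [463.0, 221.0, 128.1]
orientation: [-0.0, 0.924, 0.383, 0.0]
force: [-0.8, -0.6, -0.9]
grip_width: 50.4
grip_force: 0.0
```

```bash
python3 - <<'E'
from h import *
s,M=axes();print(s['position'],M.round(3).tolist(),np.round(s['joints'],3));print(plan([527,302,128],45),plan([527,302,60],45))
E
```

```text
[462.95493558 220.96358803 128.14159476] [[0.707, 0.707, 0.0], [0.707, -0.707, 0.0], [0.0, 0.0, -1.0]] [ 0.445  0.28  -0.3    0.99   0.     2.801]
(array([ 0.2052, -0.024 ,  0.0004]), array([ 0.    , -0.0001,  0.    ])) (array([ 0.2051, -0.024 ,  0.1364]), array([ 0.    , -0.0001,  0.    ]))
```

Call:
servo_tool(slide=[[0.08, -0.009, 0], [0.16, -0.018, 0], [0.205, -0.024, 0.03], [0.205, -0.024, 0.1], [0.205, -0.024, 0.136]], twist=[[0, 0, 0], [0, 0, 0], [0, 0, 0], [0, 0, 0], [0, 0, 0]], fingers=[0.18, 0.18, 0.18, 0.18, 0.18])

```text
time_s: 19.7
position: [526.1, 301.7, 58.1]
orientation: [0.0, 0.924, 0.382, -0.001]
force: [-0.5, 0.5, -0.3]
grip_width: 50.6
grip_force: 0.0
```

Call:
servo_tool(slide=[[0, 0, 0], [0, 0, 0]], twist=[[0, 0, 0], [0, 0, 0]], fingers=[0.18, 0.18])

```text
time_s: 19.95
position: [527.5, 302.4, 60.9]
orientation: [-0.0, 0.924, 0.383, 0.001]
force: [-0.7, -0.7, 0.1]
grip_width: 50.4
grip_force: 0.0
```

```bash
python3 - <<'E'
from h import *
s,M=axes();T=s['position'];print(T,s['grip_width'])
p,d,W,c=cloud('wrist')
r=np.hypot(W[...,0]-527,W[...,1]-302)
m=(r<20)&(W[...,2]>60)&(W[...,2]<70)&(p.min(2)>60);w=W[m]
print(len(w),(w.min(0)+w.max(0))/2,w.max(0)-w.min(0),np.median(w,0))
L=(W-T)@M
m=(np.abs(L[...,0])<14)&(np.abs(L[...,1])<45)&(np.abs(L[...,1])>20)&(L[...,2]<-10)
q=L[m];print('tip',np.percentile(q[:,2],[90,99,100]).round(1))
cv2.imwrite('pics/w7.png',p[:,:,::-1])
print(plan([527,302,10],45))
E
```

```text
[527.4628005  302.44216082  60.92523879] 50.429637490496745
740 [527.33011362 302.67732603  64.24118048] [19.555445   19.51023611  8.46112487] [528.13024827 303.40536012  65.96470997]
tip [-51.5 -40.3 -35.8]
(array([-0.0023, -0.0003,  0.1026]), array([ 0.0001, -0.0004,  0.0001]))
```

Call:
servo_tool(slide=[[0, 0, 0.03], [0, 0, 0.06], [0, 0, 0.084], [0, 0, 0.094], [0, 0, 0.094]], twist=[[0, 0, 0], [0, 0, 0], [0, 0, 0], [0, 0, 0], [0, 0, 0]], fingers=[0.18, 0.18, 0.18, 0.18, 0.18])

```text
time_s: 20.62
position: [526.4, 302.2, 12.4]
orientation: [0.0, 0.923, 0.384, -0.0]
force: [-0.9, -0.2, 0.7]
grip_width: 50.1
grip_force: 0.0
```

Call:
servo_tool(slide=[[0, 0, 0], [0, 0, 0], [0, 0, 0], [0, 0, 0], [0, 0, 0]], twist=[[0, 0, 0], [0, 0, 0], [0, 0, 0], [0, 0, 0], [0, 0, 0]], fingers=[-0.7, -0.7, -0.7, -0.7, -0.7], grip_force=40)

```text
time_s: 21.25
position: [527.5, 302.6, 13.7]
orientation: [-0.0, 0.924, 0.384, 0.001]
force: [0.4, 0.4, 4.4]
grip_width: 18.3
grip_force: 39.3
```

Call:
servo_tool(slide=[[0, 0, 0], [0, 0, 0]], twist=[[0, 0, 0], [0, 0, 0]], fingers=[-0.7, -0.7])

```text
time_s: 21.5
position: [527.5, 302.7, 13.7]
orientation: [-0.0, 0.924, 0.384, 0.001]
force: [0.9, -1.4, 6.1]
grip_width: 18.0
grip_force: 39.4
```

Call:
servo_tool(slide=[[0, 0, -0.03], [0, 0, -0.1], [0, 0, -0.17], [0, 0, -0.24], [0, 0, -0.3]], twist=[[0, 0, 0], [0, 0, 0], [0, 0, 0], [0, 0, 0], [0, 0, 0]], fingers=[-0.7, -0.7, -0.7, -0.7, -0.7])

```text
time_s: 22.12
position: [526.3, 302.3, 164.5]
orientation: [-0.0, 0.923, 0.384, -0.0]
force: [1.3, 0.8, -2.3]
grip_width: 18.3
grip_force: 39.4
```

Call:
servo_tool(slide=[[-0.02, 0.043, 0], [-0.05, 0.107, 0], [-0.09, 0.193, 0], [-0.13, 0.278, 0], [-0.17, 0.364, 0]], twist=[[0, 0, 0], [0, 0, 0], [0, 0, 0], [0, 0, 0], [0, 0, 0]], fingers=[-0.7, -0.7, -0.7, -0.7, -0.7])

```text
time_s: 22.75
position: [595.3, 112.5, 163.0]
orientation: [-0.0, 0.923, 0.384, -0.0]
force: [0.8, 0.4, -2.0]
grip_width: 17.8
grip_force: 39.4
```

Call:
servo_tool(slide=[[-0.02, 0.043, 0], [-0.037, 0.079, 0], [-0.037, 0.079, 0], [-0.037, 0.079, 0]], twist=[[0, 0, 0], [0, 0, 0], [0, 0, 0], [0, 0, 0]], fingers=[-0.7, -0.7, -0.7, -0.7])

```text
time_s: 23.25
position: [610.2, 73.6, 163.0]
orientation: [-0.0, 0.923, 0.384, -0.0]
force: [0.0, -0.8, -1.7]
grip_width: 18.2
grip_force: 39.4
```

```bash
python3 - <<'E'
from h import *
s,M=axes();T=np.array(s['position']);print(T,s['grip_width'],s['force'],np.round(s['joints'],2))
p,d,W,c=cloud('wrist');cv2.imwrite('pics/w8.png',p[:,:,::-1])
r=np.hypot(W[...,0]-T[0],W[...,1]-T[1])
for lo in range(145,225,8):
  w=W[(r<30)&(W[...,2]>=lo)&(W[...,2]<lo+8)]
  if len(w)>5: l=(w-T)@M;print(lo,len(w),l.min(0).round(1),l.max(0).round(1))
r=np.hypot(W[...,0]-610,W[...,1]-72)
w=W[(r<40)&(W[...,2]>108)&(W[...,2]<118)];print('rim',len(w),w.min(0),w.max(0),np.median(w,0))
p,d,W,c=cloud('scene');r=np.hypot(W[...,0]-T[0],W[...,1]-T[1]);w=W[(r<35)&(W[...,2]>140)&(W[...,2]<200)]
for lo in range(140,200,8):
  q=w[(w[:,2]>=lo)&(w[:,2]<lo+8)]
  if len(q)>3: print('sc',lo,len(q),q.min(0).round(),q.max(0).round())
E
```

```text
[610.23706338  73.55144699 162.96027768] 18.165942451444693 [ 0.03052335 -0.80650725 -1.72976   ] [0.12 0.43 0.02 1.17 0.   2.47]
145 45 [  4.5 -12.8  10. ] [13.  12.5 13.4]
153 162 [ -0.  -13.3   2. ] [13.5 13.6  9.9]
161 181 [  4.5 -13.5  -6. ] [13.3 12.5  1.9]
169 203 [  3.6 -13.6 -14. ] [13.9 12.9 -6.1]
177 212 [  0.9 -13.8 -22. ] [ 13.8  13.3 -14.2]
185 289 [  4.8 -13.  -30. ] [ 14.3  12.2 -22. ]
193 583 [ -0.9 -15.6 -38. ] [ 13.8  14.8 -30. ]
201 519 [-11.6 -23.4 -46. ] [ 11.3  21.9 -38.1]
209 1662 [-11.  -23.3 -54.1] [ 11.5  21.9 -46.1]
217 567 [-11.9 -23.1 -62. ] [ 11.7  22.1 -54.1]
rim 790 [580.27421574  43.84592157 108.00140247] [639.70679037 102.88300434 114.32205127] [620.86638126  83.11362945 112.07638531]
sc 148 15 [596.  70. 148.] [612.  85. 155.]
sc 156 29 [594.  68. 156.] [616.  86. 164.]
sc 164 22 [594.  66. 165.] [616.  86. 171.]
sc 172 26 [596.  68. 172.] [622.  86. 180.]
sc 180 29 [595.  65. 180.] [619.  87. 188.]
sc 188 25 [595.  62. 188.] [619.  86. 196.]
sc 196 7 [591.  77. 197.] [603.  88. 199.]
```

The weight hangs upright, centred over the cup to within 1 mm. I'll lower it to just above the cup floor, then feel for it.

Call:
servo_tool(slide=[[0, 0, 0.03], [0, 0, 0.07], [0, 0, 0.1], [0, 0, 0.12], [0, 0, 0.13]], twist=[[0, 0, 0], [0, 0, 0], [0, 0, 0], [0, 0, 0], [0, 0, 0]], fingers=[-0.7, -0.7, -0.7, -0.7, -0.7])

```text
time_s: 23.98
position: [610.4, 72.8, 97.2]
orientation: [-0.0, 0.923, 0.384, -0.0]
force: [-0.1, -1.3, -1.2]
grip_width: 18.1
grip_force: 39.4
```

Call:
servo_tool(slide=[[0, 0, 0.002], [0, 0, 0.004], [0, 0, 0.004]], twist=[[0, 0, 0], [0, 0, 0], [0, 0, 0]], fingers=[-0.7, -0.7, -0.7])

```text
time_s: 24.35
position: [611.2, 72.8, 96.5]
orientation: [0.0, 0.924, 0.384, 0.001]
force: [-1.3, -0.8, -2.2]
grip_width: 17.8
grip_force: 39.4
```

Call:
servo_tool(slide=[[0, 0, 0.002], [0, 0, 0.002]], twist=[[0, 0, 0], [0, 0, 0]], fingers=[-0.7, -0.7])

```text
time_s: 24.6
position: [610.8, 72.7, 95.1]
orientation: [-0.0, 0.924, 0.384, 0.0]
force: [0.5, -0.1, -1.4]
grip_width: 17.9
grip_force: 39.4
```

Call:
servo_tool(slide=[[0, 0, 0.002], [0, 0, 0.002]], twist=[[0, 0, 0], [0, 0, 0]], fingers=[-0.7, -0.7])

```text
time_s: 24.85
position: [610.7, 72.8, 94.0]
orientation: [-0.0, 0.924, 0.384, 0.0]
force: [0.3, -0.5, -1.4]
grip_width: 18.1
grip_force: 39.4
```

Call:
servo_tool(slide=[[0, 0, 0.002], [0, 0, 0.002]], twist=[[0, 0, 0], [0, 0, 0]], fingers=[-0.7, -0.7])

```text
time_s: 25.1
position: [610.9, 72.8, 93.3]
orientation: [0.0, 0.924, 0.384, 0.0]
force: [-1.0, -1.0, 0.7]
grip_width: 17.7
grip_force: 39.5
```

Call:
servo_tool(slide=[[0, 0, 0.001], [0, 0, 0.001]], twist=[[0, 0, 0], [0, 0, 0]], fingers=[-0.7, -0.7])

```text
time_s: 25.35
position: [611.0, 72.8, 92.8]
orientation: [0.0, 0.924, 0.384, 0.0]
force: [0.2, 0.1, 1.9]
grip_width: 18.2
grip_force: 39.6
```

The weight is on the cup floor. I'll release it and withdraw straight up.

Call:
servo_tool(slide=[[0, 0, 0], [0, 0, 0], [0, 0, 0], [0, 0, 0], [0, 0, 0]], twist=[[0, 0, 0], [0, 0, 0], [0, 0, 0], [0, 0, 0], [0, 0, 0]], fingers=[-0.3, 0, 0.18, 0.18, 0.18])

```text
time_s: 25.98
position: [610.7, 72.8, 92.5]
orientation: [-0.0, 0.924, 0.384, 0.0]
force: [-1.2, -0.4, 0.5]
grip_width: 50.4
grip_force: 0.0
```

Call:
servo_tool(slide=[[0, 0, -0.02], [0, 0, -0.06], [0, 0, -0.11], [0, 0, -0.17], [0, 0, -0.24]], twist=[[0, 0, 0], [0, 0, 0], [0, 0, 0], [0, 0, 0], [0, 0, 0]], fingers=[0.18, 0.18, 0.18, 0.18, 0.18])

```text
time_s: 26.6
position: [610.5, 72.7, 213.9]
orientation: [-0.0, 0.924, 0.384, 0.0]
force: [0.4, 0.2, -0.0]
grip_width: 50.5
grip_force: 0.0
```

Call:
servo_tool(slide=[[-0.1, 0, 0], [-0.2, 0, 0], [-0.2, 0, 0], [-0.2, 0, 0]], twist=[[0, 0, 0], [0, 0, 0], [0, 0, 0], [0, 0, 0]], fingers=[0.18, 0.18, 0.18, 0.18])

```text
time_s: 27.1
position: [540.9, 2.0, 213.4]
orientation: [0.0, 0.924, 0.383, 0.001]
force: [-0.3, -0.9, 0.0]
grip_width: 50.1
grip_force: 0.0
```

```bash
python3 - <<'E'
from h import *
s,M=axes();print(s['time_s'],s['position'],s['force'])
p,d,W,c=cloud('wrist');p2,_,W2,_=cloud('scene')
cv2.imwrite('pics/fin.png',cv2.resize(np.hstack([p,cv2.resize(p2[150:290,140:327],(512,384),interpolation=3)])[:,:,::-1],(800,300)))
r=np.hypot(W[...,0]-610,W[...,1]-73)
for n,lo,hi,R in(('knobtop',135,155,25),('rim',108,118,35),('land',69,76,50)):
  w=W[(r<R)&(W[...,2]>lo)&(W[...,2]<hi)]
  if len(w)>5:print(n,len(w),(w.min(0)+w.max(0))/2,np.median(w,0))
E
```

```text
27.1 [540.89266872   1.9657891  213.41557548] [-0.32426877 -0.90644821  0.0121785 ]
knobtop 464 [610.53499939  72.32970673 142.4595942 ] [610.49336759  72.32020728 145.51915385]
rim 734 [610.08795339  72.68777405 112.54214732] [608.77156711  74.08873951 111.44703568]
land 3490 [609.59397158  72.38587463  71.5726781 ] [606.19856067  66.4421168   71.68279311]
```

View pics/fin.png

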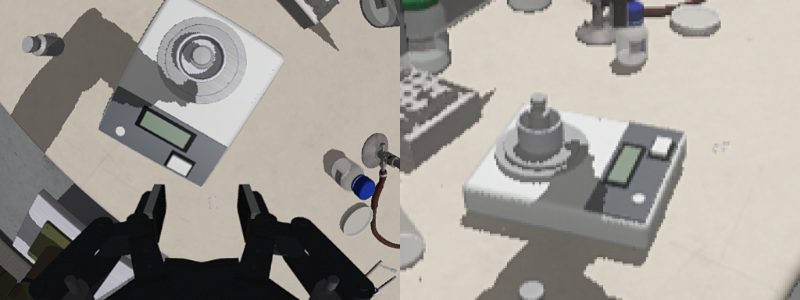

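The wrist half shows the weight upright and centred in the seated cup at (200,55), and the scene half shows the same at (540,125). The knob top is at 145.5 mm, the rim at 111.5 and the land at 71.7, all as expected, and the gripper is clear of everything. I'll hand it in.

```bash
python3 -c "
from plant import env
print(env.close_job())"
```

```text
the job is handed in; nothing more can be done
None
```

The job is handed in at about 27 s: the empty cup was seated in the recess, the tare key was held on its stop for about 1 s at about 13 N, and the check weight then stood upright in the cup, with the flask, bottle and petri dish untouched; no verdict came back.

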